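# Zero the stroke counter and stamp a bearing in the hand-lever marking press

## Task

Zero the stroke counter by pushing its small recessed red button fully in with the tip of the orange screwdriver (never with the fingers), and lay the screwdriver back down on the bench. Then slide the steel bearing into the channel of the green marking press until it sits fully home against the back stop, swing the red-knobbed lever right round to its stop to stamp it, and ease the lever back to rest under control, without letting it snap back. The bearing stays in the press; leave everything else on the bench where it is.

Things in the scene. Friction and masses are not known exactly. Their poses are not given: they have to be found in the camera images.
- press: Green cast marking press bolted to the bench, 150 x 170 mm, walls 32 mm high, open below: the bench is its floor. Origin: on the bench, where the bearing's centre is when fully home. A channel 78 mm wide (inner faces x=-39 and +39 mm) opens to its -y and ends at a flat stop face at y=+36 mm, so the bearing is pushed along +y. Back block x=-59 to +92, y=+36 to +86 mm.
- press_mouth (a point): Centre of the channel's flared mouth, on the bench, 82 mm from the seat along the press's -y; axes as the press. Left channel wall (18 mm thick) starts at y=-55 mm; right wall (12 mm) is a short guide from y=-55 to -25 mm, beyond which the lever's stamp shoe moves in. Lead-ins outside them flare to x=+-66 mm at y=-85 mm.
- press_pivot (a point): Centre of the lever's vertical pivot, at x=+70, y=+55 mm in the press frame, 50 mm up; top of the pivot pin 70 mm up.
- lever (a joint): Angle of the spring-return lever: 0 at rest, 0.45 rad at its stop. It grows clockwise seen from above, about the vertical pivot: at the stop the arm points along the press's -y, at rest it is swung 0.45 rad from there towards the press's +x. Needs about 3.4 N at the handle to start, 7 N at the stop; snaps back faster than 5 rad/s if let go.
- lever_handle (a point): Point on the axis of the lever's upright handle, 85 mm above the bench, 145 mm from the pivot axis; moves with the lever. Handle: vertical dark rod, 18 mm diameter, from 50 to 106 mm up, with a red ball of 28 mm diameter on top (centre 108 mm up, top 122 mm). The steel arm below it runs 44 to 56 mm above the bench.
- counter: Grey stroke-counter box bolted to the bench, 70 mm wide (its x), 50 mm deep (its y), 75 mm high, on a foot plate 100 x 30 x 4 mm. Origin: centre of its underside. Its front face, at y=+25 mm, looks along its +y and has a square recess 18 mm wide centred at x=0, 45 mm above the bench, with the red button in it.
- zero_button (a joint): Travel of the recessed zero button in m: 0 out, 0.005 fully in; pressed along the counter's -y. Sprung: about 1.5 N to start, 4 N fully in.
- button_face (a point): Centre of the outer face of the red zero button (12 mm diameter); at rest 4 mm inside the counter's front face (y=+21 mm in the counter frame), 45 mm above the bench. Moves with the button.
- driver: Cross-point screwdriver with orange handle, 215 mm long, 90 g, lying on the bench. Origin: under its middle, on the bench as it lies at the start; y runs along it, from the tip at y=-108 mm to the handle end at y=+107 mm. Handle 28 mm wide, 32 mm high, from y=+3 to +107 mm (axis 16 mm above the origin); blade 6 mm thick.
- driver_tip (a point): Tip of the orange screwdriver's blade, 108 mm from the origin along its -y and 7 mm above the origin in its frame. The handle outweighs the blade: as it lies at rest the tip stands about 15 mm above the bench.
- bearing: Steel ball bearing, a flat ring 72 mm outside diameter, 42 mm bore, 16 mm high, 0.2 to 0.4 kg, lying on the bench. Origin: centre of its underside.
- tape_roll: Roll of black insulating tape, 69 mm diameter, 19 mm high; origin centre of underside. Not to be moved. It and the bearing may have changed places.
- oil_can: Green and white oil can with red spout, 66 mm diameter, 183 mm high; origin centre of underside. Not to be moved.
- spray_can: Spray can with red cap, 66 mm diameter, 192 mm high; origin centre of underside. Not to be moved.
- grease_tin: White tin with red lid, 70 mm diameter, 46 mm high; origin centre of underside. Not to be moved.
- silver_nut: Small bright hex nut, 26 mm wide, 15 mm high; origin centre of underside. Not to be moved.
- dark_nut: Dark hex nut, 34 mm wide, 19 mm high; origin centre of underside. Not to be moved.

How it is judged (in metres and radians):
On the way, in this order (a step that is already met when the one before it is completed fails the run):
1. the orange screwdriver pushes the counter's zero button fully in (over 4 mm) (value of joint zero_button above 0.004 m and contact force between driver and counter above 0.8 N), for 0.05 s.
2. the screwdriver is laid back on the bench, lying and let go (height (world z) of each of driver, driver_tip below 0.03 m and contact force between the fingers and driver below 0.1 N and linear speed of driver below 0.03 m/s), for 0.1 s.
3. the bearing sits fully home in the press while the lever is still at rest (y of bearing in the frame of press between -0.005 and 0.006 m and x of bearing in the frame of press between -0.008 and 0.008 m and height (world z) of bearing below 0.006 m and value of joint lever below 0.1 rad), for 0.2 s.
4. the lever is swung to its stop with the bearing home (y of bearing in the frame of press between -0.005 and 0.006 m and x of bearing in the frame of press between -0.008 and 0.008 m and height (world z) of bearing below 0.006 m and value of joint lever above 0.42 rad), for 0.1 s.
At the end, for the whole second after the job is handed in: The bearing lies flat in the press within 5 mm of the back stop (and within 8 mm of the channel's middle), the lever is back at rest (under 0.04 rad), the zero button is out again, and the orange screwdriver lies at rest on the bench (y of bearing in the frame of press between -0.005 and 0.006 m and x of bearing in the frame of press between -0.008 and 0.008 m and height (world z) of bearing below 0.006 m and value of joint lever below 0.04 rad and value of joint zero_button below 0.0015 m and height (world z) of driver between -0.03 and 0.03 m and height (world z) of driver_tip below 0.03 m and linear speed of driver below 0.03 m/s and linear speed of bearing below 0.02 m/s); the robot touches nothing.
It fails at once if the lever snaps back (faster than 2.5 rad/s) (velocity of joint lever below -2.5 rad/s).
It fails at once if the fingers push the zero button in (contact force between the fingers and counter above 1 N and value of joint zero_button above 0.002 m).
It fails at once if a bystander (tape roll, cans, tin, nuts) is shifted by more than 30 mm (distance of any of tape_roll, oil_can, spray_can, grease_tin, silver_nut, dark_nut from where it was at the start of the episode above 0.03 m).
It fails at once if a can is tipped over (angle between any of oil_can, spray_can's own z axis and vertical above 0.4 rad).
It also fails if it takes over 72 s, if anything falls off the work surface, if the arm or the gripper's body presses on something with over 40 N, if the wrist force passes 120 N, or if a joint passes its speed limit or range.

## Robot

A 6-joint arm with a two-finger parallel gripper is mounted at the origin on the work surface; the furniture and walls round the work are solid. World frame = base frame: x ahead of the robot, y to its left, z up, the work surface at z = 0. Lengths are in m, angles in degrees, forces in N, time in s.
With the tool pointing down it reaches from about 0.3 to 0.775 m from the base axis. Payload 14.6 kg.
Tool frame: the origin (TCP) lies on the mounting face of the last link; the fingertips stand 199 mm ahead of it and the grasp point (between the pads) lies 180 mm ahead of it (ctrl.grasp_offset is the distance from the TCP to the grasp point, in m); z points along the fingers, y is the line along which they close (so a half turn about z gives the same grasp; the last joint's range is limited). The gripper opens to 94 mm and grips with 3 to 60 N. Pads are 16 mm wide; open, the fingers measure 119 mm over their backs; the gripper's body (75 mm by 177 mm) begins 78 mm behind the grasp point.
Start: joints at [60.241, 17.183, 87.147, -0, 75.671, -3.816], TCP at [0.241, 0.495, 0.405] pointing down, gripper open.
Joint ranges: [-173.82, 173.82], [-45.26, 126.66], [13.44, 144.39], [-59.66, 239.66], [0, 175.72], [-146.38, 146.38]. Speed limits (degrees/s): [127.2, 127.2, 147.25, 180, 180, 180].

## Interface

Orientations are given as a 3x3 rotation matrix whose columns are the frame's x, y, z axes.
In Python, from station import ctrl gives the robot as it stands.
- The arm moves only by the shell command python3 steer.py [FORCE], which reads ROWS from standard input. ROWS is a JSON list of rows, 1 to 10 of them, each written [opening, [dx, dy, dz], turn]: the opening from 0.0 (shut) to 1.0 (fully open), then dx, dy, dz in m, then a turn about the tool's z in degrees; each row shifts and turns the commanded pose from where the row before left it, along the tool's axes as they then stand; what a row does not reach is not made up. A row lasts 1/10 s, in which the tool goes at most 0.05 m and 8.59 degrees, less where a joint would pass 70% of its speed; a pose out of reach is approached as far as the arm can. The fingers move at their own pace and stop on an object; FORCE is the grip in N (left out, the last holds). Time passes only in rows, so rows that do not move let the fingers close. It prints the time, the measured TCP pose, the force, the opening and the grip force at its end. Input that does not fit is refused with a message, and nothing moves.
- ctrl.read_state(): the state, without advancing time (a new reading comes with each control period).
- ctrl.capture(name): name is "scene" or "top" or "wrist"; returns a dict with "frame" (480x640x3 uint8, red, green, blue), "fx", "fy", "cx", "cy" (pixels), "distortion" ([k1, k2, p1, p2, k3] as OpenCV has them; the pictures are not rectified), "rvec" (rotation vector, rad) and "tvec" (3), from world to camera coordinates, as OpenCV has them. Camera axes: x right, y down, z forward; pixel columns grow to the right and rows downward; lengths in m; the calibration is good to about 2 mm. A picture is of the moment at which its call begins. There is no depth.
- ctrl.finish_job(): hands the job in; it is judged then, once.
The state is a dict: "time": time; "joint_positions": joint angles; "joint_velocities": joint speeds; "tau": joint torques, N m; "eef_pos": TCP position; "eef_rot": TCP orientation; "ft_force": force on the tool from outside, world axes, zero at the start; "ft_torque": the same for the moment, N m; "grip_width": opening from 0.0 (shut) to 1.0 (fully open); "grip_force": force on a finger pad.
Only numpy, scipy, OpenCV 4.12 (cv2) and the standard library are available. Lean on these libraries where they do the work, as an engineer would, in place of code of your own. Each camera call takes 0.05 s, during which the arm holds its last target. There are 200 camera calls.

## Working session

There is one attempt and no reset: what is moved stays moved. The work goes in short steps, Python scripts to look and compute and a shell command to move; the robot and the scene stay as the last step left them, time stands still between calls to the robot, and variables do not carry over. Pictures are saved under pics/ and viewed, at most 10 in all, crops included, and the job is handed in when it is done.

```bash
ls; mkdir -p pics; python3 - <<'E'
from station import ctrl
import cv2,json
s=ctrl.read_state();print(s['time'],s['eef_pos'],s['eef_rot'])
for n in("scene","top"):
    c=ctrl.capture(n);cv2.imwrite(f"pics/{n}0.png",c["frame"][:,:,::-1])
    print({k:v for k,v in c.items() if k!="frame"})
E
```

```text
pics
station.py
steer.py
0.0 [0.24061396 0.49453346 0.40409392] [[-8.99215636e-01  4.37505337e-01 -5.66193137e-04]
 [ 4.37505699e-01  8.99215057e-01 -1.02173995e-03]
 [ 6.21127125e-05 -1.16647726e-03 -9.99999318e-01]]
{'fx': 580.9045731236469, 'fy': 580.9045731236469, 'cx': 324.4498119632601, 'cy': 237.73328906633552, 'distortion': array([-0.02470778,  0.        ,  0.        ,  0.        ,  0.        ]), 'rvec': array([ 2.09407305, -0.95238698,  0.46312959]), 'tvec': array([-0.34899821,  0.25176763,  1.08451854])}
{'fx': 612.5342746558956, 'fy': 612.5342746558956, 'cx': 307.37237870423155, 'cy': 236.9035961622349, 'distortion': array([0.02636576, 0.        , 0.        , 0.        , 0.        ]), 'rvec': array([ 2.14958862, -2.12762995,  0.18812487]), 'tvec': array([-0.10409344,  0.44543635,  1.70527042])}
```

View pics/scene0.png

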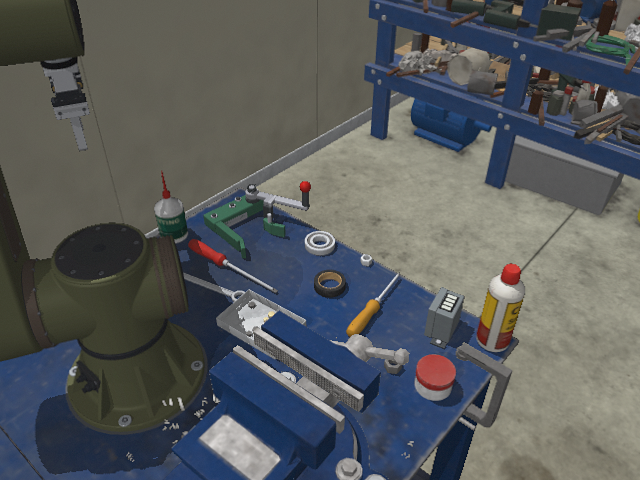

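View pics/top0.png

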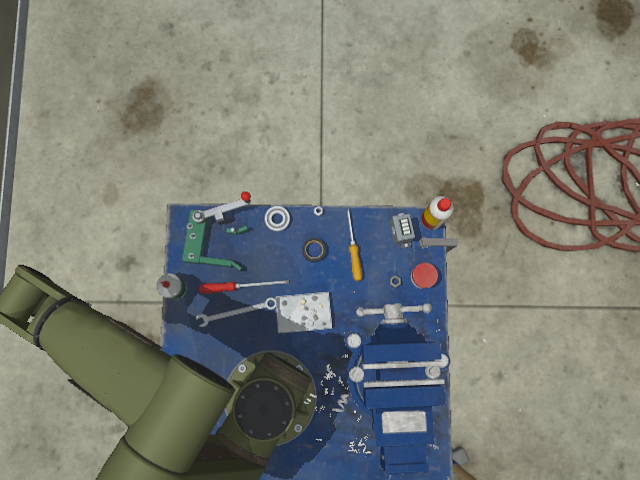

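The top view shows the press at (205,235) opening to the right, the bearing (white ring) at (277,218) and the tape at (315,250). The driver runs from (350,208) to (357,280), and the counter is at (402,228). I'll zoom in on the counter and press.

```bash
cat > h.py <<'E'
from station import ctrl
import cv2,numpy as np
def ray(c,uv):
    K=np.array([[c['fx'],0,c['cx']],[0,c['fy'],c['cy']],[0,0,1]])
    n=cv2.undistortPoints(np.array(uv,float).reshape(-1,1,2),K,c['distortion']).reshape(-1,2)
    R=cv2.Rodrigues(c['rvec'])[0];d=np.c_[n,np.ones(len(n))]@R;o=-R.T@c['tvec'];return o,d
def plane(c,uv,z):
    o,d=ray(c,uv);return o+d*((z-o[2])/d[:,2])[:,None]
def tri(c1,p1,c2,p2):
    o1,d1=ray(c1,p1);o2,d2=ray(c2,p2);d1=d1[0]/np.linalg.norm(d1);d2=d2[0]/np.linalg.norm(d2)
    t=np.linalg.lstsq(np.c_[d1,-d2],o2-o1,rcond=None)[0];a=o1+t[0]*d1;b=o2+t[1]*d2
    return (a+b)/2,np.linalg.norm(a-b)
def proj(c,P):
    K=np.array([[c['fx'],0,c['cx']],[0,c['fy'],c['cy']],[0,0,1]])
    return cv2.projectPoints(np.array(P,float).reshape(-1,1,3),c['rvec'],c['tvec'],K,c['distortion'])[0].reshape(-1,2)
def cut(c,x0,y0,x1,y1,k): return cv2.resize(c['frame'][y0:y1,x0:x1,::-1],None,fx=k,fy=k,interpolation=cv2.INTER_CUBIC)
E
python3 - <<'E'
from h import *
s=ctrl.capture("scene");t=ctrl.capture("top")
a=cut(s,190,175,540,355,2.28);b=cut(t,155,190,465,300,2.58)
im=np.zeros((a.shape[0]+b.shape[0],800,3),np.uint8)
im[:a.shape[0],:a.shape[1]]=a[:,:800];im[a.shape[0]:,:b.shape[1]]=b[:,:800]
im=im[:700];print(im.shape);cv2.imwrite("pics/z1.png",cv2.resize(im,(800*600//im.shape[0],600)) if im.shape[0]>600 else im)
print(plane(t,[[277,218],[315,250],[350,208],[357,280],[402,228]],0.016))
E
```

```text
(694, 800, 3)
[[ 0.50463167 -0.01125308  0.016     ]
 [ 0.4122379  -0.12195483  0.016     ]
 [ 0.5366617  -0.22275685  0.016     ]
 [ 0.32719279 -0.2422619   0.016     ]
 [ 0.479261   -0.37301407  0.016     ]]
```

View pics/z1.png

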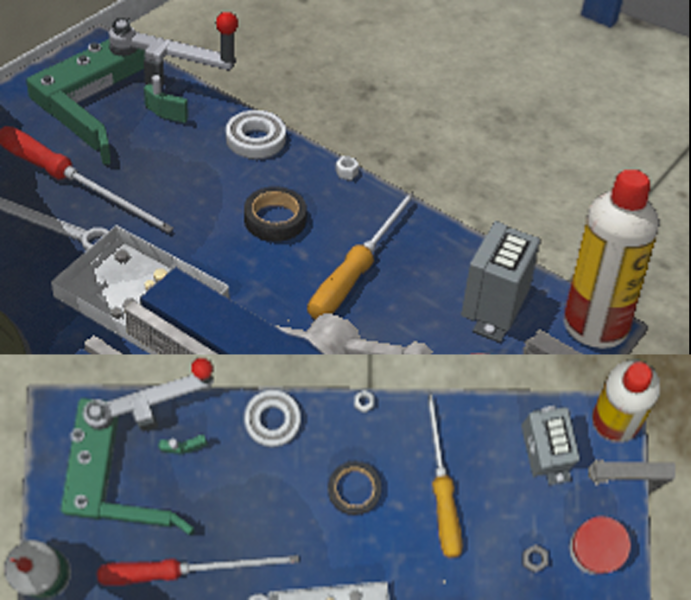

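The visible counter faces are unclear about the recess, so I'll swing the wrist over to the driver side and look from there.

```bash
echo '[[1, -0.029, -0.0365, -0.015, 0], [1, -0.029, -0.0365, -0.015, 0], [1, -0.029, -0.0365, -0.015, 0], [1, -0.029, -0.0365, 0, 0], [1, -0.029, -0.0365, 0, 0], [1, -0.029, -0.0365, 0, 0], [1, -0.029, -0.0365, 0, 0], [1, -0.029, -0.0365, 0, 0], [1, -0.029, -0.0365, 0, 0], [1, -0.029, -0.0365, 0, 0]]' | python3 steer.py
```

```text
refused: ROWS must be rows with the three-number parts in brackets of their own. Nothing was moved.
```

I used the wrong layout. The manual says rows with the three-number parts in brackets of their own; once more.

```bash
echo '[[1, [-0.029, -0.0365, -0.015], 0], [1, [-0.029, -0.0365, -0.015], 0], [1, [-0.029, -0.0365, -0.015], 0], [1, [-0.029, -0.0365, 0], 0], [1, [-0.029, -0.0365, 0], 0], [1, [-0.029, -0.0365, 0], 0], [1, [-0.029, -0.0365, 0], 0], [1, [-0.029, -0.0365, 0], 0], [1, [-0.029, -0.0365, 0], 0], [1, [-0.029, -0.0365, 0], 0]]' | python3 steer.py
echo '[[1, [-0.029, -0.0365, 0], 0], [1, [-0.029, -0.0365, 0], 0], [1, [-0.029, -0.0365, 0], 0], [1, [-0.029, -0.0365, 0], 0], [1, [0, 0, 0], -7.8], [1, [0, 0, 0], -7.8], [1, [0, 0, 0], -7.8], [1, [0, 0, 0], -7.8], [1, [0, 0, 0], 0], [1, [0, 0, 0], 0]]' | python3 steer.py
python3 - <<'E'
from h import *
s=ctrl.capture("scene");t=ctrl.capture("top");w=ctrl.capture("wrist")
st=ctrl.read_state();print(st['joint_positions'],st['ft_force'])
im=np.zeros((600,800,3),np.uint8)
b=cut(s,420,270,480,360,4);im[:360,:240]=b
b=cut(t,375,200,435,260,4);im[360:,:240]=b
b=cut(w,0,0,640,480,.875);im[:420,240:]=b
cv2.imwrite("pics/z2.png",im);cv2.imwrite("pics/w2.png",w['frame'][:,:,::-1])
R=cv2.Rodrigues(w['rvec'])[0];print(-R.T@w['tvec'],R)
E
```

```text
time: 1.2
eef_pos: [0.3414, 0.0376, 0.4499]
eef_rot: [[-0.899, 0.437, 0.001], [0.437, 0.899, -0.0], [-0.001, 0.0, -1.0]]
ft_force: [1.5, 0.2, 0.8]
grip_width: 1.001
grip_force: 0.0
time: 2.2
eef_pos: [0.3821, -0.1425, 0.4496]
eef_rot: [[-0.996, -0.088, -0.0], [-0.088, 0.996, 0.0], [0.0, 0.0, -1.0]]
ft_force: [0.3, 0.6, 0.4]
grip_width: 0.998
grip_force: 0.0
[-2.56023096e+01 -3.49324420e+00  1.04226920e+02 -3.74926415e-04
  7.92675052e+01 -1.20718285e+02] [ 0.43632946  0.37264152 -0.69377618]
[ 0.29740125 -0.14973499  0.42942935] [[-8.88756251e-02  9.96042424e-01  7.83204404e-04]
 [ 9.53466559e-01  8.48491420e-02  2.89313228e-01]
 [ 2.88101795e-01  2.64596532e-02 -9.57234163e-01]]
```

View pics/z2.png

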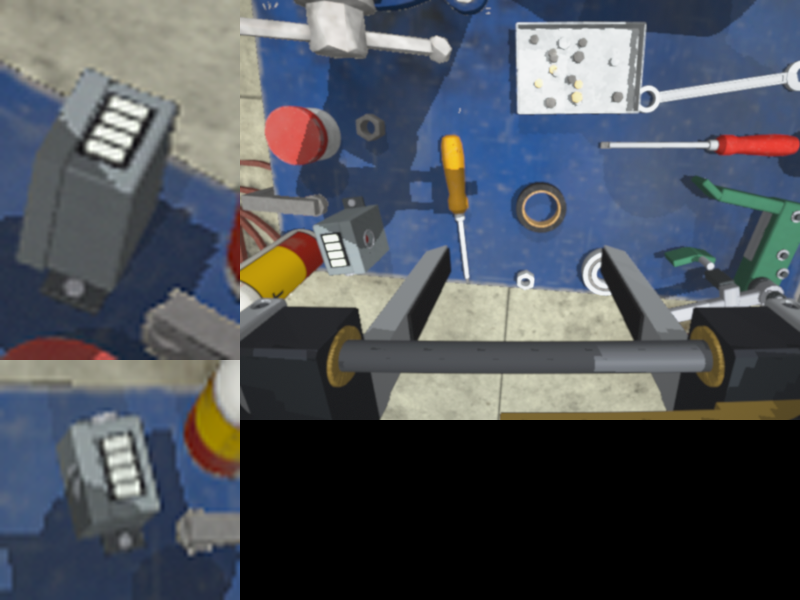

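The wrist view shows the recess in the counter's +y face, at about (149,272) in full resolution. The driver, bearing and press are also visible. I'll measure the driver from several views.

```bash
python3 - <<'E'
from h import *
cs={n:ctrl.capture(n) for n in("top","wrist","scene")}
ends={}
for n,c in cs.items():
    hsv=cv2.cvtColor(c['frame'],cv2.COLOR_RGB2HSV)
    m=cv2.inRange(hsv,(13,150,90),(24,255,255))
    k,l,st,ce=cv2.connectedComponentsWithStats(m)
    best=None
    for i in range(1,k):
        if st[i,4]<60: continue
        P=plane(c,[ce[i]],0.016)[0]
        print(n,st[i],ce[i],P)
        if abs(P[0]-.38)<.06 and abs(P[1]+.235)<.05:
            yx=np.argwhere(l==i)[:,::-1].astype(float);W=plane(c,yx,0.02)[:,:2]
            mu=W.mean(0);u=np.linalg.svd(W-mu,full_matrices=False)[2][0];u*=-np.sign(u[0])
            s=(W-mu)@u;v=(W-mu)@[-u[1],u[0]]
            print('  axis',u,np.degrees(np.arctan2(u[1],u[0])),'ends',mu+u*s.min(),mu+u*s.max(),'w',np.ptp(v))
            pc=yx.mean(0);up=np.linalg.svd(yx-pc,full_matrices=False)[2][0];sp=(yx-pc)@up
            ends[n]=ce[i]
for a,b in(("top","wrist"),("top","scene"),("wrist","scene")):
    if a in ends and b in ends: print(a,b,tri(cs[a],ends[a],cs[b],ends[b]))
E
```

```text
top [351 254  11  27 218] [356.10091743 267.3440367 ] [ 0.36342364 -0.23984389  0.016     ]
  axis [-0.98959689 -0.14386797] -171.7282685059218 ends [ 0.40021381 -0.23407168] [ 0.32645758 -0.24479438] w 0.026285334148644326
wrist [ 231  155   29   88 1774] [244.84554679 196.82750846] [ 0.37466026 -0.23724012  0.016     ]
  axis [-0.99041418 -0.13812947] -172.06037893820746 ends [ 0.42793283 -0.22887993] [ 0.32705451 -0.24294907] w 0.02707344398629384
wrist [   0  280   77   61 3032] [ 39.96009235 311.3555409 ] [ 0.54894977 -0.50336528  0.016     ]
wrist [ 299  460  313   20 2174] [480.99908004 473.64213431] [0.76941747 0.13229827 0.016     ]
scene [481 289  16  39 365] [488.20273973 308.27945205] [ 0.56723732 -0.41865595  0.016     ]
scene [500 298  22  33 347] [509.50432277 314.58501441] [ 0.58020729 -0.4604      0.016     ]
scene [346 300  34  37 487] [362.4825462  317.91581109] [ 0.37424473 -0.23942283  0.016     ]
  axis [-0.99012334 -0.14019904] -171.94063628926244 ends [ 0.42754232 -0.23355097] [ 0.31695783 -0.24920947] w 0.027679352635646658
top wrist (array([ 0.36569006, -0.23523516,  0.03789814]), np.float64(0.01105836921437623))
top scene (array([ 0.364912  , -0.24167347,  0.02450354]), np.float64(0.00710814939883648))
wrist scene (array([ 0.37547001, -0.23802542,  0.01378309]), np.float64(0.0009765059589564816))
```

```bash
echo '[[1, [0, 0, 0], -3], [1, [0.005, -0.031, 0.033], 0], [1, [0.005, -0.031, 0.033], 0], [1, [0.005, -0.031, 0.034], 0], [1, [0, 0, 0], 0], [1, [0, 0, 0], 0]]' | python3 steer.py
python3 - <<'E'
from h import *
w=ctrl.capture("wrist");cv2.imwrite("pics/w3.png",w['frame'][:,:,::-1]);np.save("w3.npy",w,allow_pickle=True)
hsv=cv2.cvtColor(w['frame'],cv2.COLOR_RGB2HSV)
m=cv2.inRange(hsv,(13,150,90),(24,255,255))
k,l,st,ce=cv2.connectedComponentsWithStats(m)
for i in range(1,k):
    if st[i,4]>300:
        W=plane(w,np.argwhere(l==i)[:,::-1].astype(float),.016)[:,:2];mu=W.mean(0);u=np.linalg.svd(W-mu,full_matrices=False)[2][0]
        print(st[i],mu,u,mu+u*((W-mu)@u).min(),mu+u*((W-mu)@u).max())
o=cv2.imread("pics/w2.png");
for im in(o,w['frame'][:,:,::-1]):
    hs=cv2.cvtColor(np.ascontiguousarray(im),cv2.COLOR_BGR2HSV)
    m=cv2.inRange(hs,(0,60,30),(12,255,255))|cv2.inRange(hs,(165,60,30),(180,255,255))
    k,l,st,ce=cv2.connectedComponentsWithStats(m)
    print([(st[i].tolist(),ce[i].round(1).tolist()) for i in range(1,k) if 8<st[i,4]<900])
im=np.zeros((600,800,3),np.uint8);im[:300,:400]=cut(w,0,150,200,300,2);im[:300,400:]=cv2.resize(o[220:295,100:200],(400,300));im[300:,:400]=cut(w,0,0,640,480,.625)
cv2.imwrite("pics/z3.png",im)
E
```

```text
time: 3.1
eef_pos: [0.3806, -0.237, 0.3494]
eef_rot: [[-0.99, -0.142, -0.001], [-0.142, 0.99, 0.001], [0.001, 0.001, -1.0]]
ft_force: [-0.3, -0.1, 1.7]
grip_width: 1.0
grip_force: 0.0
[ 310  172   31  113 1576] [ 0.37566979 -0.24012266] [0.99062814 0.13658658] [ 0.32700706 -0.24683222] [ 0.43048175 -0.23256526]
[ 36 323  57  28 926] [ 0.52785282 -0.48258102] [0.10061699 0.99492523] [ 0.52485622 -0.51221214] [ 0.53068499 -0.45457589]
[537 460  73  20 804] [0.62444832 0.09958681] [-0.17397643  0.98474982] [0.63303689 0.05097336] [0.61778668 0.13729334]
[426 471  84   9 413] [ 0.64644094 -0.02902575] [-0.14417117  0.98955277] [ 0.65379864 -0.07952708] [0.6396166  0.01781468]
[([0, 183, 35, 12, 241], [17.7, 186.9]), ([0, 213, 21, 9, 129], [8.4, 216.7]), ([144, 269, 3, 8, 19], [144.9, 272.6])]
[([0, 173, 48, 22, 398], [24.6, 180.8]), ([341, 199, 1, 9, 9], [341.0, 203.0]), ([0, 206, 50, 25, 453], [23.8, 217.6])]
```

View pics/z3.png

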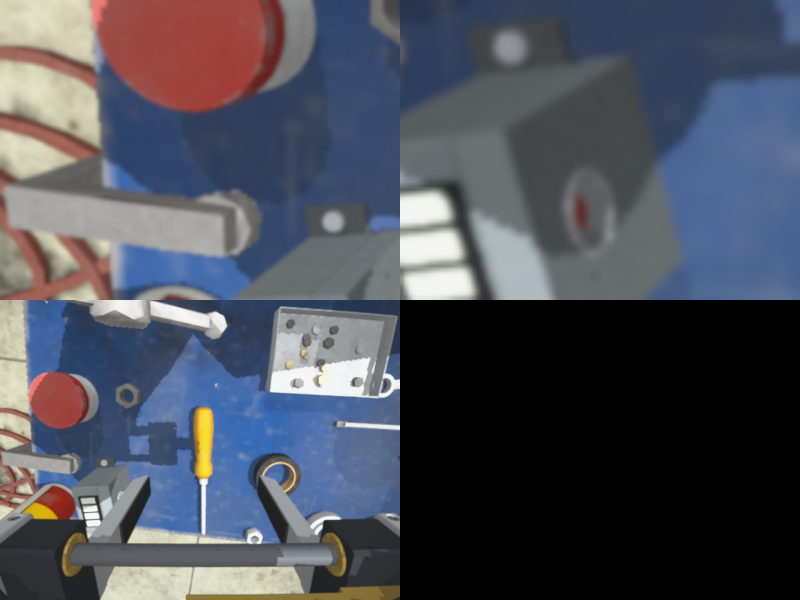

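The crops show the recess ring centred at about (147,273) in w2. The front face's top edge runs (125.5,252.5) to (158,233.8), with its near bottom corner at (170.5,283.8).

```bash
python3 - <<'E'
from h import *
w3=np.load("w3.npy",allow_pickle=True).item()
# w2 pose: same mount -> rebuild from printed data
w=dict(w3);R=np.array([[-8.88756251e-02,9.96042424e-01,7.83204404e-04],[9.53466559e-01,8.48491420e-02,2.89313228e-01],[2.88101795e-01,2.64596532e-02,-9.57234163e-01]])
# printed R rows: world->camera
w['rvec']=cv2.Rodrigues(R)[0].ravel();w['tvec']=-R@np.array([0.29740125,-0.14973499,0.42942935])
P=plane(w,[[125.5,252.5],[158,233.8]],.075);print(P,np.linalg.norm(P[0]-P[1]))
print(plane(w,[[170.5,283.8]],0.0),plane(w,[[147,273]],.045),plane(w,[[144.9,272.6]],.045))
d=P[1]-P[0];print(np.degrees(np.arctan2(d[1],d[0])))
t=ctrl.capture("top");print('top tri recess? proj', proj(t,plane(w,[[147,273]],.045)),proj(t,P))
g=cv2.cvtColor(t['frame'],cv2.COLOR_RGB2HSV)
x=t['frame'][205:250,380:425].copy();cv2.imwrite("pics/ctop.png",cv2.resize(x[:,:,::-1],None,fx=10,fy=10,interpolation=cv2.INTER_CUBIC))
E
```

```text
[[ 0.43329322 -0.34913221  0.075     ]
 [ 0.40968541 -0.31353623  0.075     ]] 0.04271302241326239
[[ 0.50015533 -0.33500069  0.        ]] [[ 0.46780969 -0.3425671   0.045     ]] [[ 0.46753534 -0.34500531  0.045     ]]
123.55296652835325
top tri recess? proj [[393.00681474 230.01012765]] [[397.12789769 240.33582888]
 [384.44007143 248.58652458]]
```

```bash
echo '[[1, [0, 0, 0.04], 0], [1, [0, 0, 0.04], 0], [1, [0, 0, 0.03], 0], [1, [0, 0, 0.02], 0], [1, [0, 0, 0.016], 0], [1, [0, 0, 0], 0]]' | python3 steer.py
echo '[[0, [0, 0, 0], 0], [0, [0, 0, 0], 0], [0, [0, 0, 0], 0], [0, [0, 0, 0], 0], [0, [0, 0, 0], 0], [0, [0, 0, 0], 0]]' | python3 steer.py 40
```

```text
time: 3.8
eef_pos: [0.3809, -0.236, 0.2033]
eef_rot: [[-0.99, -0.145, -0.001], [-0.145, 0.99, 0.001], [0.001, 0.001, -1.0]]
ft_force: [0.4, -0.3, 0.5]
grip_width: 1.002
grip_force: 0.0
time: 4.4
eef_pos: [0.3807, -0.2368, 0.2038]
eef_rot: [[-0.99, -0.144, 0.0], [-0.144, 0.99, -0.0], [-0.0, -0.0, -1.0]]
ft_force: [0.1, -0.4, -0.3]
grip_width: 0.53
grip_force: 0.0
```

```bash
echo '[[0, [0, 0, 0], 0], [0, [0, 0, 0], 0], [0, [0, 0, 0], 0], [0, [0, 0, 0], 0], [0, [0, 0, 0], 0]]' | python3 steer.py 40; python3 - <<'E'
from h import *
w3=np.load("w3.npy",allow_pickle=True).item()
w=dict(w3);R=np.array([[-8.88756251e-02,9.96042424e-01,7.83204404e-04],[9.53466559e-01,8.48491420e-02,2.89313228e-01],[2.88101795e-01,2.64596532e-02,-9.57234163e-01]])
w['rvec']=cv2.Rodrigues(R)[0].ravel();w['tvec']=-R@np.array([0.29740125,-0.14973499,0.42942935])
T=plane(w,[[125.5,252.5],[136.2,295]],.075);P=plane(w,[[158,233.8],[170.5,283.8]],0.);print(T,P,np.linalg.norm(P[0]-P[1]))
for d in(T[1]-T[0],P[1]-P[0]):print(np.degrees(np.arctan2(d[1],d[0])))
E
```

```text
time: 4.9
eef_pos: [0.3807, -0.2368, 0.2036]
eef_rot: [[-0.99, -0.144, 0.0], [-0.144, 0.99, -0.0], [-0.0, -0.0, -1.0]]
ft_force: [-0.8, 0.4, 0.2]
grip_width: 0.288
grip_force: 40.0
[[ 0.43329322 -0.34913221  0.075     ]
 [ 0.48161177 -0.34102342  0.075     ]] [[ 0.43344561 -0.34819785  0.        ]
 [ 0.50015533 -0.33500069  0.        ]] 0.06800258649604739
9.526563682378345
11.190306215045887
```

View pics/ctop.png

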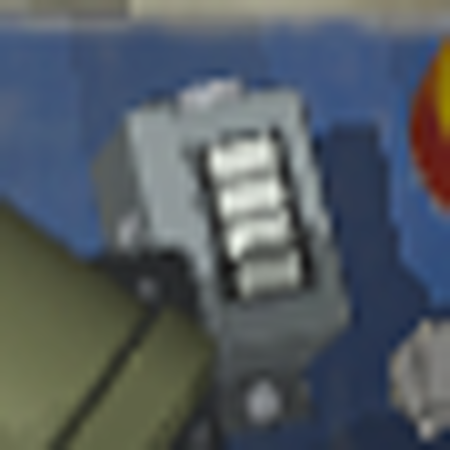

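```bash
echo '[[0, [0, 0, -0.02], 0], [0, [0, 0, -0.035], 0], [0, [0, 0, -0.035], 0], [0, [-0.0156, 0.0175, -0.03], 0], [0, [-0.0156, 0.0175, 0], 0], [0, [-0.0156, 0.0175, 0], 0], [0, [-0.0156, 0.0175, 0], 0], [0, [0, 0, 0], 7.3], [0, [0, 0, 0], 8], [0, [0, 0, 0], 8]]' | python3 steer.py
echo '[[0, [0, 0, 0], 8], [0, [0, 0, 0], 8], [0, [0, 0, 0], 8], [0, [0, 0, 0], 8], [0, [0, 0, 0], 8], [0, [0, 0, 0], 8], [0, [0, 0, 0], 8], [0, [0, 0, 0], 8], [0, [0, 0, 0], 0], [0, [0, 0, 0], 0]]' | python3 steer.py
python3 - <<'E'
from h import *
cs={n:ctrl.capture(n) for n in("top","wrist","scene")}
np.save("c4.npy",cs,allow_pickle=True)
st=ctrl.read_state();p=st['eef_pos'];R=st['eef_rot'];print(p,st['joint_positions'])
tip=p-R[:,0]*.157;tip[2]-=.188;print(tip,[(n,proj(c,[tip])) for n,c in cs.items()])
im=np.zeros((600,800,3),np.uint8)
u,v=proj(cs['scene'],[tip])[0].astype(int);im[:300,:400]=cut(cs['scene'],u-50,v-37,u+50,v+38,4)
u,v=proj(cs['top'],[tip])[0].astype(int);im[300:,:400]=cut(cs['top'],u-50,v-37,u+50,v+38,4)
im[:300,400:]=cut(cs['wrist'],0,0,640,480,.625)
cv2.imwrite("pics/z4.png",im)
E
```

```text
time: 5.9
eef_pos: [0.4324, -0.1583, 0.3235]
eef_rot: [[-0.964, 0.265, -0.0], [0.265, 0.964, 0.0], [0.001, 0.0, -1.0]]
ft_force: [0.6, -0.8, -0.4]
grip_width: 0.287
grip_force: 40.0
time: 6.9
eef_pos: [0.4323, -0.1585, 0.3236]
eef_rot: [[-0.194, 0.981, -0.0], [0.981, 0.194, 0.0], [0.0, -0.0, -1.0]]
ft_force: [-0.5, -0.1, -1.4]
grip_width: 0.286
grip_force: 40.0
[ 0.43234901 -0.15851125  0.32361668] [-2.46930640e+01  1.09776449e+01  1.06473094e+02  7.09848056e-05
  6.25537210e+01 -3.57974935e+01]
[ 0.46258678 -0.31257188  0.13560939] [('top', array([[386.87259829, 225.85052718]])), ('wrist', array([[326.04459905, 522.14511237]])), ('scene', array([[424.04493756, 268.2393608 ]]))]
```

View pics/z4.png

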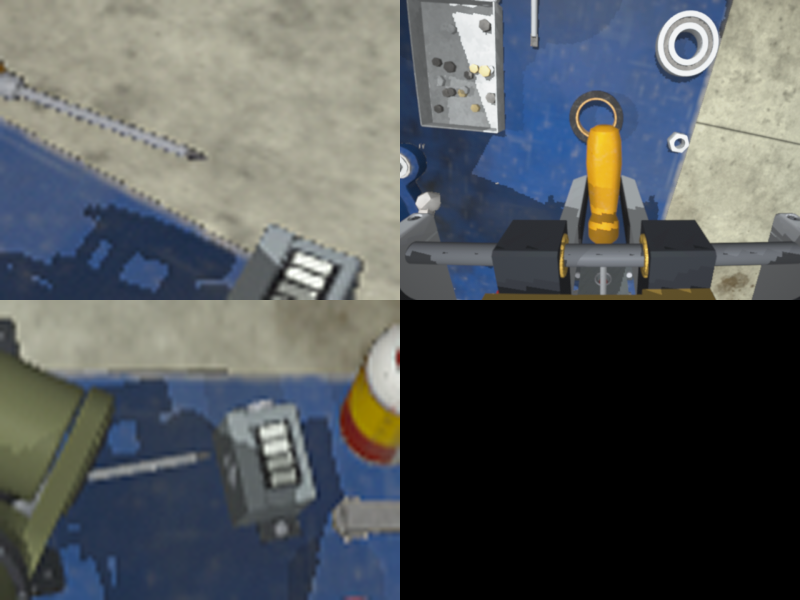

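The tip appears at (425.2,270) in the scene view and (388,226.8) in the top view, close to the prediction. Next I triangulate it.

```bash
python3 - <<'E'
from h import *
cs=np.load("c4.npy",allow_pickle=True).item();t=cs['top']
print(tri(cs['scene'],[[425.2,270.0]],t,[[388,226.8]]))
# blade points for direction
print(tri(cs['scene'],[[374+20/4,231+88/4]],t,[[336+95/4,188+176/4]]))
# counter in top view: recess and front top edge (from z4 top crop)
print('recess',plane(t,[[336+232/4,188+165/4]],.045),'edge',plane(t,[[393,216],[400.8,238.5]],.075),plane(t,[[336+218/4,188+117/4],[336+241/4,188+225/4]],.075))
E
```

```text
(array([ 0.46054378, -0.31612082,  0.13449875]), np.float64(0.0009723738080721143))
(array([ 0.43748384, -0.23248532,  0.14632785]), np.float64(0.015938772661976162))
recess [[ 0.47003612 -0.34542047  0.045     ]] edge [[ 0.50226273 -0.33857986  0.075     ]
 [ 0.43858732 -0.35943906  0.075     ]] [[ 0.4986128  -0.33152627  0.075     ]
 [ 0.42223809 -0.3465259   0.075     ]]
```

```bash
echo '[[0, [0, 0.002, 0.03], 0], [0, [0, 0, 0.03], 0], [0, [0, 0, 0.0295], 0], [0, [0, 0, 0], 0], [0, [-0.01, 0, 0], 0], [0, [-0.01, 0, 0], 0], [0, [0, 0, 0], 0], [0, [0, 0, 0], 0]]' | python3 steer.py
python3 - <<'E'
from h import *
s=ctrl.capture("scene");t=ctrl.capture("top");np.save("c5.npy",dict(scene=s,top=t),allow_pickle=True)
st=ctrl.read_state();p=st['eef_pos'];tip=np.array([.4605,-.3161,.1345])+p-[.43235,-.1585,.3236];print(tip)
im=np.zeros((600,800,3),np.uint8)
for i,c in enumerate((s,t)):
    u,v=proj(c,[tip])[0].astype(int);print(u,v);im[:400,i*400:i*400+400]=cut(c,u-25,v-25,u+25,v+25,8)
cv2.imwrite("pics/z5.png",im[:400])
E
```

```text
time: 7.85
eef_pos: [0.4382, -0.1782, 0.235]
eef_rot: [[-0.189, 0.982, 0.001], [0.982, 0.189, -0.001], [-0.001, 0.001, -1.0]]
ft_force: [0.2, -0.3, -0.7]
grip_width: 0.286
grip_force: 40.0
[ 0.4662583  -0.33537736  0.04548339]
429 305
390 230
```

View pics/z5.png

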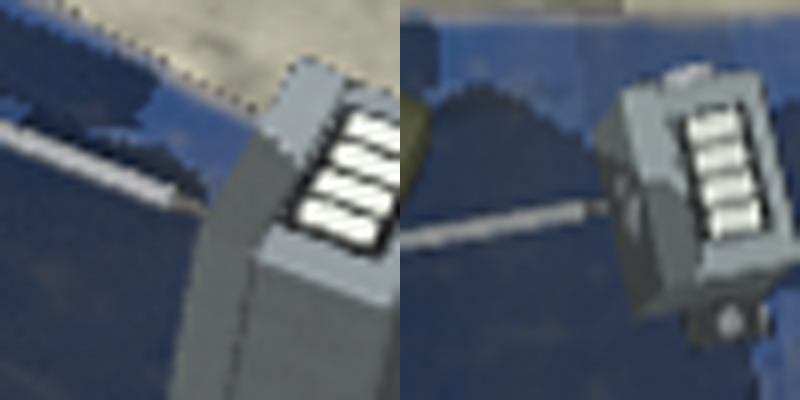

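The tip sits just in front of the recess in both views, with the recess at about (628,195) in the right-hand crop. I'll push now.

```bash
echo '[[0, [-0.004, 0, 0], 0], [0, [-0.004, 0, 0], 0], [0, [-0.003, 0, 0], 0], [0, [-0.002, 0, 0], 0], [0, [0, 0, 0], 0]]' | python3 steer.py; echo '[[0, [-0.002, 0, 0], 0], [0, [-0.002, 0, 0], 0], [0, [0, 0, 0], 0]]' | python3 steer.py
```

```text
time: 8.45
eef_pos: [0.4406, -0.1907, 0.234]
eef_rot: [[-0.19, 0.982, -0.0], [0.982, 0.19, 0.0], [0.0, -0.0, -1.0]]
ft_force: [0.1, 2.3, -0.1]
grip_width: 0.281
grip_force: 40.0
time: 8.75
eef_pos: [0.4413, -0.1945, 0.234]
eef_rot: [[-0.19, 0.982, -0.0], [0.982, 0.19, 0.0], [0.0, -0.0, -1.0]]
ft_force: [-0.4, 4.5, -0.9]
grip_width: 0.287
grip_force: 40.0
```

```bash
echo '[[0, [-0.0015, 0, 0], 0], [0, [-0.0015, 0, 0], 0], [0, [0, 0, 0], 0], [0, [0, 0, 0], 0]]' | python3 steer.py
```

```text
time: 9.15
eef_pos: [0.4416, -0.1965, 0.2335]
eef_rot: [[-0.19, 0.982, -0.003], [0.982, 0.19, 0.003], [0.003, -0.002, -1.0]]
ft_force: [-2.3, 12.7, -0.5]
grip_width: 0.286
grip_force: 39.9
```

Force rose to 12.7 N, so the button is against its hard stop. I'll retreat and take the driver back to its original spot.

```bash
echo '[[0, [0.006, 0, 0], 0], [0, [0.015, 0, 0], 0], [0, [0.017, 0, 0], 0], [0, [0, 0, -0.03], 0], [0, [0, 0, -0.035], 0], [0, [0, 0, -0.025], 0], [0, [0, 0, 0], -7.3], [0, [0, 0, 0], -8], [0, [0, 0, 0], -8], [0, [0, 0, 0], -8]]' | python3 steer.py
echo '[[0, [0, 0, 0], -8], [0, [0, 0, 0], -8], [0, [0, 0, 0], -8], [0, [0, 0, 0], -8], [0, [0, 0, 0], -8], [0, [0, 0, 0], -8], [0, [0, 0, 0], -8], [0, [0.02, -0.023, 0], 0], [0, [0.02, -0.023, 0], 0], [0, [0.02, -0.023, 0], 0]]' | python3 steer.py
```

```text
time: 10.15
eef_pos: [0.4345, -0.1591, 0.3243]
eef_rot: [[-0.677, 0.736, 0.0], [0.736, 0.677, -0.0], [-0.001, -0.0, -1.0]]
ft_force: [0.1, 0.9, -0.3]
grip_width: 0.287
grip_force: 40.0
time: 11.15
eef_pos: [0.3846, -0.2367, 0.3242]
eef_rot: [[-0.989, -0.145, 0.0], [-0.145, 0.989, -0.001], [-0.0, -0.001, -1.0]]
ft_force: [-0.1, 0.5, -0.7]
grip_width: 0.288
grip_force: 40.0
```

```bash
echo '[[0, [0.004, 0, 0.035], 0], [0, [0, 0, 0.035], 0], [0, [0, 0, 0.025], 0], [0, [0, 0, 0.015], 0], [0, [0, 0, 0.009], 0], [0, [0, 0, 0.001], 0], [0, [0, 0, 0], 0], [0.45, [0, 0, 0], 0], [0.45, [0, 0, 0], 0], [0.45, [0, 0, 0], 0]]' | python3 steer.py
echo '[[0.9, [0, 0, 0], 0], [0.9, [0, 0, 0], 0], [0.9, [0, 0, 0], 0], [0.9, [0, 0, -0.02], 0], [0.9, [0, 0, -0.04], 0], [0.9, [0, 0, -0.05], 0], [0.9, [0, 0, -0.05], 0], [0.9, [0, 0, 0], 0]]' | python3 steer.py
python3 - <<'E'
from h import *
cs={n:ctrl.capture(n) for n in("top","wrist","scene")};np.save("c6.npy",cs,allow_pickle=True)
c=cs['wrist'];print(ctrl.read_state()['eef_pos'])
m=cv2.inRange(cv2.cvtColor(c['frame'],cv2.COLOR_RGB2HSV),(13,150,90),(24,255,255));k,l,st,ce=cv2.connectedComponentsWithStats(m)
for i in range(1,k):
    if st[i,4]>300:
        W=plane(c,np.argwhere(l==i)[:,::-1].astype(float),.016)[:,:2];mu=W.mean(0);u=np.linalg.svd(W-mu,full_matrices=False)[2][0];print(mu,u)
# bearing & tape in each view: bright low-sat blobs near (0.505,-0.011)
for n in("top","scene"):
    c=cs[n];hs=cv2.cvtColor(c['frame'],cv2.COLOR_RGB2HSV)
    u,v=proj(c,[[.505,-.011,.008]])[0].astype(int);r=32
    m=np.zeros(hs.shape[:2],np.uint8);m[v-r:v+r,u-r:u+r]=cv2.inRange(hs,(0,0,100),(180,60,255))[v-r:v+r,u-r:u+r]
    k,l,st,ce=cv2.connectedComponentsWithStats(m)
    for i in range(1,k):
        if st[i,4]>80:
            ct=max(cv2.findContours((l==i).astype(np.uint8),cv2.RETR_EXTERNAL,cv2.CHAIN_APPROX_NONE)[0],key=cv2.contourArea)
            e=cv2.fitEllipse(ct);h=plane(c,cv2.convexHull(ct).reshape(-1,2),.016);q=cv2.minEnclosingCircle(h[:,:2].astype(np.float32));print(n,st[i],e,'hull circ',q)
im=np.zeros((600,800,3),np.uint8);im[:360]=cut(cs['scene'],190,170,390,260,4);im[360:,:400]=cut(cs['top'],160,185,310,275,2.66)[:240,:400];im[360:,400:720]=cut(cs['wrist'],0,0,640,480,.5)
cv2.imwrite("pics/z6.png",im)
E
```

```text
time: 12.15
eef_pos: [0.3813, -0.2376, 0.2046]
eef_rot: [[-0.99, -0.144, 0.001], [-0.144, 0.99, -0.001], [-0.001, -0.001, -1.0]]
ft_force: [0.1, 0.1, -0.5]
grip_width: 0.447
grip_force: 0.0
time: 12.95
eef_pos: [0.3817, -0.2378, 0.3701]
eef_rot: [[-0.99, -0.144, 0.008], [-0.144, 0.99, -0.006], [-0.007, -0.007, -1.0]]
ft_force: [-0.8, -0.1, 0.2]
grip_width: 0.901
grip_force: 0.0
[ 0.38108233 -0.23743106  0.36351527]
[ 0.37686226 -0.24001632] [0.99090815 0.13454009]
[ 0.53877388 -0.48472468] [-0.32033275  0.94730509]
[0.64737614 0.09234823] [-0.1673063   0.98590497]
[ 0.68918787 -0.15724166] [-0.14458492  0.9894924 ]
top [ 245  186   64   46 1640] ((277.10015869140625, 201.9790496826172), (48.047698974609375, 59.67012023925781), 89.74906158447266) hull circ ((0.5647450089454651, -0.008620887994766235), 0.09848281741142273)
scene [ 288  210   64   46 1639] ((321.3923034667969, 230.11170959472656), (44.10405731201172, 61.548309326171875), 110.15152740478516) hull circ ((0.5201152563095093, 0.017689399421215057), 0.1096339300274849)Traceback (most recent call last):
  File "<stdin>", line 18, in <module>
ValueError: could not broadcast input array from shape (239,399,3) into shape (240,400,3)
```

The driver is back on the bench. Next I move the wrist camera over to the press side.

```bash
echo '[[0.9, [-0.0136, 0.0396, -0.02], 0], [0.9, [-0.0136, 0.0396, -0.02], 0], [0.9, [-0.0136, 0.0396, -0.02], 0], [0.9, [-0.0136, 0.0396, -0.02], 0], [0.9, [-0.0136, 0.0396, -0.01], 0], [0.9, [-0.0136, 0.0396, 0], 0], [0.9, [-0.0136, 0.0396, 0], 0], [0.9, [-0.0136, 0.0396, 0], 0], [0.9, [-0.0136, 0.0396, 0], 0], [0.9, [0, 0, 0], 0]]' | python3 steer.py
echo '[[0.9, [0, 0, 0], 0], [0.9, [0, 0, 0], 0]]' | python3 steer.py
python3 - <<'E'
from h import *
w=ctrl.capture("wrist");np.save("w7.npy",w,allow_pickle=True);cv2.imwrite("pics/w7.png",cut(w,0,0,640,480,1.25))
E
```

```text
time: 14.1
eef_pos: [0.4517, 0.1362, 0.4519]
eef_rot: [[-0.989, -0.148, -0.004], [-0.148, 0.989, -0.0], [0.004, 0.0, -1.0]]
ft_force: [-0.2, -0.6, 0.8]
grip_width: 0.903
grip_force: 0.0
time: 14.3
eef_pos: [0.4513, 0.132, 0.4532]
eef_rot: [[-0.99, -0.143, -0.002], [-0.143, 0.99, -0.001], [0.002, -0.0, -1.0]]
ft_force: [-0.4, -0.3, 0.3]
grip_width: 0.899
grip_force: 0.0
```

View pics/w7.png

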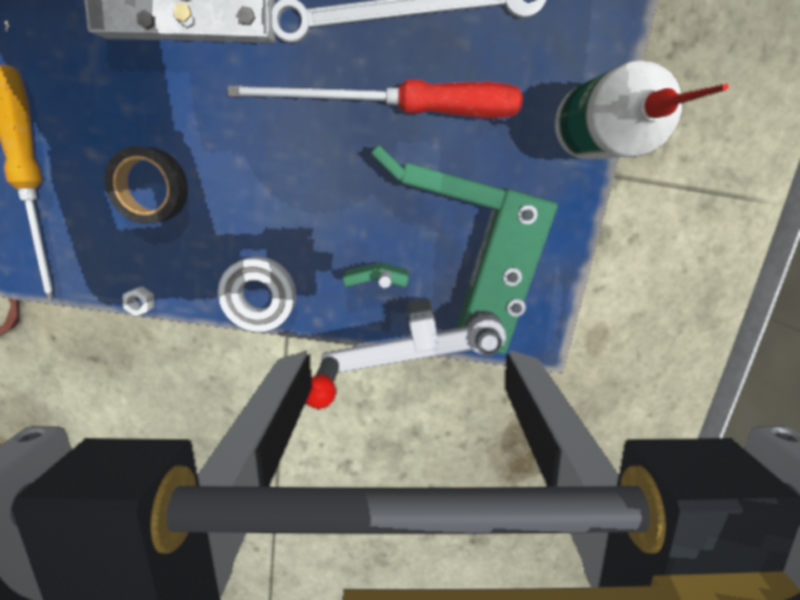

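The press pivot pin is at (487,342), the red ball at (320,393) and the bearing centre at about (257,294), in 1.25x pixels. The back block spans (508,190)-(556,205)-(507,352), the left wall (405,175)-(505,200), and the short right wall (345-410,275).

```bash
python3 - <<'E'
from h import *
w=np.load("w7.npy",allow_pickle=True).item();cs=np.load("c6.npy",allow_pickle=True).item();t,s=cs['top'],cs['scene']
hs=lambda c:cv2.cvtColor(c['frame'],cv2.COLOR_RGB2HSV)
def red(c,g):
    h=hs(c);m=cv2.inRange(h,(0,150,60),(8,255,255))|cv2.inRange(h,(172,150,60),(180,255,255));k,l,st,ce=cv2.connectedComponentsWithStats(m)
    i=min(range(1,k),key=lambda i:np.hypot(*(ce[i]-g))+(1e3 if st[i,4]<15 else 0));x,y,W,H,_=st[i];return [[x+W/2-.5,y+H/2-.5]]
B={n:red(c,g) for n,c,g in(("w",w,(256,314)),("t",t,(246,196)),("s",s,(305,187)))};print(B)
print('ball',tri(w,B['w'],t,B['t']),tri(w,B['w'],s,B['s']))
ball=plane(w,B['w'],.108)[0];piv=plane(w,[[487/1.25,342/1.25]],.070)[0]
d=(ball-piv)[:2];print('ball',ball,'piv',piv,np.linalg.norm(d))
# lever dir in press at rest: (sin.45,-cos.45)
th=np.arctan2(d[1],d[0])-np.arctan2(-np.cos(.45),np.sin(.45));th=(th+np.pi)%(2*np.pi)-np.pi
print('yaw lever',np.degrees(th))
pt=lambda *a:plane(w,np.array(a)/1.25,.032)[:,:2]
for nm,a in dict(back=[(556,205),(507,352)],front=[(505,200),(478,315)],left=[(405,176),(505,203)],leftin=[(400,180),(497,207)]).items():
    q=pt(*a);print(nm,q.round(4).tolist(),np.degrees(np.arctan2(*(q[1]-q[0])[::-1])))
# bearing: bright ring
h=hs(w);m=cv2.inRange(h,(0,0,120),(180,50,255));u,v=257/1.25,294/1.25
M=np.zeros_like(m);cv2.circle(M,(int(u),int(v)),36,255,-1);m&=M
# outer boundary in wrist vs bench: use hull on blue part only
k,l,st,ce=cv2.connectedComponentsWithStats(m);print(st[1:][st[1:,4]>50],ce[1:][st[1:,4]>50])
print('bearing click',plane(w,[[u,v]],.016))
# hole center: dark/blue blob inside
for z in(.016,): print('hole', plane(w,[[257/1.25,293/1.25]],z), plane(t,[[277,218]],z))
th0=th;R=np.array([[np.cos(th0),-np.sin(th0)],[np.sin(th0),np.cos(th0)]])
o=piv[:2]-R@[.07,.055];print('origin',o)
for nm,a in dict(backcorner=(556,205),frontcornerinner=(497,207),wall_end=(405,175),rw=(378,270)).items(): print(nm,((pt(a)[0]-o)@R*1000).round(1))
E
```

```text
{'w': [[np.float64(256.0), np.float64(313.0)]], 't': [[np.float64(245.0), np.float64(196.0)]], 's': [[np.float64(305.0), np.float64(186.0)]]}
ball (array([0.54769913, 0.07447915, 0.106132  ]), np.float64(0.0006263470916877053)) (array([0.54781894, 0.07468795, 0.10691528]), np.float64(0.0006276341147470343))
ball [0.54688583 0.07497483 0.108     ] piv [0.4996194  0.20928432 0.07      ] 0.14238382676788622
yaw lever -6.395020860621698
back [[0.3778, 0.254], [0.5209, 0.2398]] -5.661544186553167
front [[0.3802, 0.2085], [0.4879, 0.2049]] -1.9386068829558603
left [[0.3729, 0.1189], [0.3828, 0.2091]] 83.71513357988778
leftin [[0.3768, 0.1151], [0.3872, 0.2028]] 83.22053483033689
[[ 174  206   62   66 2440]] [[204.06680328 239.225     ]]
bearing click [[ 0.50233126 -0.00745934  0.016     ]]
hole [[ 0.50132329 -0.00750741  0.016     ]] [[ 0.50463167 -0.01125308  0.016     ]]
origin [0.42392893 0.16242333]
backcorner [-56.   85.9]
frontcornerinner [-41.  36.]
wall_end [-46.7 -49.1]
rw [ 40.6 -52. ]
```

```bash
echo '[[0.43, [0, 0, 0], 7.25], [0.43, [0, 0, 0], 7.25], [0.43, [-0.0165, -0.0407, 0], 0], [0.43, [-0.0165, -0.0407, 0], 0], [0.43, [-0.0165, -0.0407, 0.02], 0], [0.43, [-0.0165, -0.0407, 0.03], 0], [0.43, [0, 0, 0.035], 0], [0.43, [0, 0, 0.035], 0], [0.43, [0, 0, 0.01], 0], [0.43, [0, 0, 0], 0]]' | python3 steer.py
echo '[[0.43, [0, 0, 0], 0], [0.43, [0, 0, 0], 0]]' | python3 steer.py
python3 - <<'E'
from h import *
w=ctrl.capture("wrist");t=ctrl.capture("top");np.save("w8.npy",w,allow_pickle=True);cv2.imwrite("pics/w8.png",w['frame'][:,:,::-1])
st=ctrl.read_state();print(st['eef_pos'],st['eef_rot'],st['joint_positions'])
print(proj(w,[[.502,-.0085,.016]]))
h=cv2.cvtColor(w['frame'],cv2.COLOR_RGB2HSV);m=cv2.inRange(h,(100,70,15),(130,255,255));k,l,s,c=cv2.connectedComponentsWithStats(m)
for i in range(1,k):
    if s[i,4]>100: print(s[i],c[i],plane(w,[c[i]],.016)[0],plane(w,[c[i]],0)[0])
E
```

```text
time: 15.35
eef_pos: [0.4982, -0.0344, 0.3254]
eef_rot: [[-0.994, 0.11, -0.002], [0.11, 0.994, 0.0], [0.002, 0.0, -1.0]]
ft_force: [-0.2, -0.1, 0.4]
grip_width: 0.431
grip_force: 0.0
time: 15.55
eef_pos: [0.4986, -0.0338, 0.3277]
eef_rot: [[-0.994, 0.109, 0.003], [0.109, 0.994, -0.0], [-0.003, -0.0, -1.0]]
ft_force: [0.2, 0.5, 0.7]
grip_width: 0.43
grip_force: 0.0
[ 0.49853509 -0.03368987  0.32720458] [[-9.94090490e-01  1.08535584e-01  2.03097511e-03]
 [ 1.08535194e-01  9.94092562e-01 -3.01164703e-04]
 [-2.05166434e-03 -7.89526885e-05 -9.99997892e-01]] [-8.06649774e+00  1.54489340e+01  1.00327937e+02 -8.40317822e-04
  6.41054925e+01 -9.18352309e+01]
[[355.59955972 239.25422366]]
[     0      0    640    311 140603] [286.4304389  136.00294446] [ 0.41241528 -0.05501606  0.016     ] [ 0.41232083 -0.05670355  0.        ]
[ 187  118   49   57 2166] [211.09464451 146.30932595] [ 0.41347963 -0.11522731  0.016     ] [ 0.41344365 -0.12022263  0.        ]
[336 224  35  32 849] [353.08480565 239.56183746] [ 0.50203969 -0.01064058  0.016     ] [ 0.50686896 -0.0098902   0.        ]
[617 240  23  10 121] [630.19008264 245.34710744] [0.53355339 0.23036472 0.016     ] [0.54011393 0.24435525 0.        ]
```

```bash
echo '[[0.43, [-0.002, -0.0045, 0.03], 0], [0.43, [0, 0, 0.035], 0], [0.43, [0, 0, 0.03], 0], [0.43, [0, 0, 0.018], 0], [0.43, [0, 0, 0.011], 0], [0.43, [0, 0, 0], 0], [0, [0, 0, 0], 0], [0, [0, 0, 0], 0], [0, [0, 0, 0], 0], [0, [0, 0, 0], 0]]' | python3 steer.py 15
echo '[[0, [0, 0, 0], 0], [0, [0, 0, 0], 0], [0, [0, 0, 0], 0]]' | python3 steer.py 30
```

```text
time: 16.65
eef_pos: [0.5001, -0.0386, 0.2026]
eef_rot: [[-0.994, 0.109, 0.001], [0.109, 0.994, -0.0], [-0.001, -0.0, -1.0]]
ft_force: [0.1, -4.1, 4.3]
grip_width: 0.126
grip_force: 2.1
time: 16.95
eef_pos: [0.5001, -0.0387, 0.2026]
eef_rot: [[-0.994, 0.109, 0.001], [0.109, 0.994, -0.001], [-0.001, -0.0, -1.0]]
ft_force: [-1.4, -3.6, 5.5]
grip_width: 0.084
grip_force: 30.0
```

The grip width of 8 mm is less than the 15 mm ring wall, so I'll look before moving.

```bash
python3 - <<'E'
from h import *
w=ctrl.capture("wrist");t=ctrl.capture("top");s=ctrl.capture("scene")
im=np.zeros((600,800,3),np.uint8)
im[:300,:400]=cut(w,240,160,440,310,2)
u,v=proj(s,[[.502,-.01,.01]])[0].astype(int);im[300:,:400]=cut(s,u-40,v-30,u+40,v+30,5)
u,v=proj(t,[[.502,-.01,.01]])[0].astype(int);im[:300,400:]=cut(t,u-40,v-30,u+40,v+30,5)
im[300:,400:]=cut(w,0,0,640,480,.625)
cv2.imwrite("pics/z9.png",im)
E
```

```text
(no output)
```

View pics/z9.png

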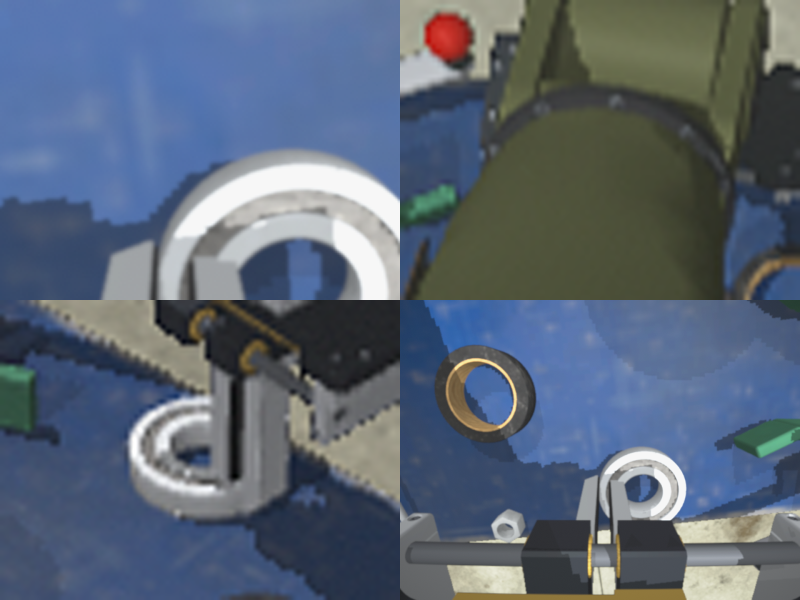

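The bearing is still flat and its outer ring is held between the fingers. It appears at about (389,290) in the wrist image, so I'll work out its centre.

```bash
python3 - <<'E'
from h import *
w=ctrl.capture("wrist");st=ctrl.read_state();p=st['eef_pos'];print(p)
# rim extremes: left/right of ring top (composite 600,686 / .625), upper rim row 448
c=plane(w,[[(643-400)/.625,(485-300)/.625]],.016)[0];L=plane(w,[[(600-400)/.625,185/.625],[(686-400)/.625,185/.625],[(645-400)/.625,(448-300)/.625]],.016)
print(c,L)
h=cv2.cvtColor(w['frame'],cv2.COLOR_RGB2HSV);m=cv2.inRange(h,(0,0,130),(180,45,255));m[:225]=0;m[:,:330]=0;m[:,450:]=0
k,l,s,ce=cv2.connectedComponentsWithStats(m);i=1+np.argmax(s[1:,4]);print(s[i])
# far (upper) outer rim: for each column topmost ring pixel; fit circle in world
pts=[]
for u in range(350,440,4):
    r=np.where(l[:,u]==i)[0]
    if len(r): pts.append((u,r[0]))
P=plane(w,pts,.016)[:,:2];A=np.c_[2*P,np.ones(len(P))];q=np.linalg.lstsq(A,(P**2).sum(1),rcond=None)[0];print('circle',q[:2],np.sqrt(q[2]+q[:2]@q[:2]),len(P))
Rp=np.array([[.994,.110],[-.110,.994]]);o=np.array([.424,.1624])
for b in(q[:2],p[:2]+.032*np.array([.11,.994])): print('press',Rp.T@(b-o) if 0 else [(b-o)@[.994,-.110],(b-o)@[.110,.994]])
E
```

```text
[ 0.50010758 -0.03867811  0.20259184]
[ 0.49719    -0.00598206  0.016     ] [[ 0.49337094 -0.04072773  0.016     ]
 [ 0.5011149   0.02901954  0.016     ]
 [ 0.4660961  -0.00266386  0.016     ]]
[  330   235   120   153 10066]
circle [ 0.49841968 -0.00909187] 0.03366458134288947 23
press [np.float64(0.09283727149657345), np.float64(-0.16227674916771875)]
press [np.float64(0.09776953073037523), np.float64(-0.1594954534931313)]
```

```bash
echo '[[0, [0, 0, -0.001], 0], [0, [0.016, 0, 0], 0], [0, [0.02, 0, 0], 0], [0, [0.02, 0, 0], 0], [0, [0.02, 0, 0], 0], [0, [0.02, 0, 0], 0], [0, [0, 0, 0], 0], [0, [0, 0.02, 0], 0], [0, [0, 0.02, 0], 0], [0, [0, 0, 0], 0]]' | python3 steer.py
python3 - <<'E'
from h import *
w=ctrl.capture("wrist");cv2.imwrite("pics/w10.png",w['frame'][:,:,::-1])
p=ctrl.read_state()['eef_pos'];b=p[:2]+[.0021,.0325];print(p,'bearing est press',(b-[.424,.1624])@[.994,-.110],(b-[.424,.1624])@[.110,.994])
h=cv2.cvtColor(w['frame'],cv2.COLOR_RGB2HSV);m=cv2.inRange(h,(0,0,130),(180,45,255))
k,l,s,ce=cv2.connectedComponentsWithStats(m)
g=proj(w,[[b[0],b[1],.016]])[0];print(g)
for i in range(1,k):
    if s[i,4]>500: print(s[i],ce[i])
G=cv2.inRange(h,(65,80,40),(90,255,255));k,l,s,ce=cv2.connectedComponentsWithStats(G)
for i in range(1,k):
    if s[i,4]>200:
        ct=max(cv2.findContours((l==i).astype(np.uint8),cv2.RETR_EXTERNAL,cv2.CHAIN_APPROX_NONE)[0],key=cv2.contourArea)
        a=cv2.approxPolyDP(ct,3,True).reshape(-1,2);P=plane(w,a,.032)[:,:2]-[.424,.1624];print(s[i]);print((P@np.array([[.994,.110],[-.110,.994]])*1000).round(0).tolist())
E
```

```text
time: 18.15
eef_pos: [0.4096, 0.013, 0.2029]
eef_rot: [[-0.994, 0.107, 0.0], [0.107, 0.994, 0.0], [-0.0, 0.0, -1.0]]
ft_force: [0.3, -0.8, -2.3]
grip_width: 0.08
grip_force: 29.8
[0.40941788 0.01229405 0.20285257] bearing est press 0.0005294280591793942 -0.11827334296158924
[387.06489602 304.81408159]
[    0     0   301    84 11832] [116.26986139  27.40212982]
[483  59  28  33 723] [497.4868603   74.52558783]
[ 180   71  305   82 4996] [334.16413131 110.83526821]
[ 320  243  138  132 9238] [391.92260229 300.74637367]
[ 283  287   32   90 1547] [301.03296703 322.86813187]
[460 407  85  13 925] [499.98054054 412.80216216]
[ 456  457  112   23 2008] [515.71663347 469.70816733]
[ 461  174  179   63 6955]
[[-63.0, -93.0], [-52.0, -77.0], [-41.0, -51.0], [-41.0, -9.0], [-61.0, -14.0], [-60.0, -69.0], [-65.0, -77.0], [-68.0, -88.0]]
[ 445  353  123   36 3295]
[[29.0, -90.0], [39.0, -84.0], [39.0, -26.0], [19.0, -47.0], [19.0, -67.0]]
```

```bash
echo '[[0, [0.001, 0.012, 0], 0], [0, [0, 0.012, 0], 0], [0, [0, 0.012, 0], 0], [0, [0, 0.012, 0], 0], [0, [0, 0.012, 0], 0], [0, [0, 0, 0], 0]]' | python3 steer.py; echo '[[0, [0, 0.012, 0], 0], [0, [0, 0.012, 0], 0], [0, [0, 0.012, 0], 0], [0, [0, 0.01, 0], 0], [0, [0, 0, 0], 0]]' | python3 steer.py
```

```text
time: 18.8
eef_pos: [0.4144, 0.0728, 0.2029]
eef_rot: [[-0.994, 0.107, 0.0], [0.107, 0.994, 0.0], [-0.0, 0.0, -1.0]]
ft_force: [0.8, -0.2, -2.5]
grip_width: 0.082
grip_force: 29.8
time: 19.3
eef_pos: [0.4195, 0.1184, 0.203]
eef_rot: [[-0.994, 0.107, 0.0], [0.107, 0.994, 0.0], [-0.0, 0.0, -1.0]]
ft_force: [0.9, 0.2, -3.2]
grip_width: 0.083
grip_force: 29.8
```

```bash
echo '[[0, [0, 0.004, 0], 0], [0, [0, 0.003, 0], 0], [0, [0, 0.002, 0], 0], [0, [0, 0, 0], 0]]' | python3 steer.py; echo '[[0, [0, 0.002, 0], 0], [0, [0, 0.002, 0], 0], [0, [0, 0, 0], 0]]' | python3 steer.py;  echo '[[0, [0, 0.002, 0], 0], [0, [0, 0.001, 0], 0], [0, [0, 0, 0], 0]]' | python3 steer.py
```

```text
time: 19.7
eef_pos: [0.4204, 0.1262, 0.203]
eef_rot: [[-0.994, 0.109, 0.0], [0.109, 0.994, 0.0], [-0.0, 0.0, -1.0]]
ft_force: [-0.7, -0.4, -3.0]
grip_width: 0.084
grip_force: 29.8
time: 20.0
eef_pos: [0.4208, 0.1303, 0.203]
eef_rot: [[-0.994, 0.109, 0.0], [0.109, 0.994, 0.0], [-0.0, 0.0, -1.0]]
ft_force: [0.6, 1.0, -2.5]
grip_width: 0.078
grip_force: 29.8
time: 20.3
eef_pos: [0.421, 0.1329, 0.2028]
eef_rot: [[-0.994, 0.109, -0.001], [0.109, 0.994, -0.001], [0.001, -0.001, -1.0]]
ft_force: [-0.1, -6.0, -2.0]
grip_width: 0.079
grip_force: 29.8
```

```bash
echo '[[0, [0, 0.001, 0], 0], [0, [0, 0.001, 0.001], 0], [0, [0, 0, 0], 0]]' | python3 steer.py; echo '[[0.35, [0, 0, 0], 0], [0.35, [0, 0, 0], 0], [0.35, [0, 0, 0], 0], [0.35, [0, 0, 0], 0]]' | python3 steer.py;echo '[[0.35, [0, 0, -0.02], 0], [0.35, [0, 0, -0.04], 0], [0.35, [0, 0, -0.04], 0], [0.35, [0, 0, -0.02], 0], [0.35, [0, 0, 0], 0], [0.35, [0, 0, 0], 0]]' | python3 steer.py
python3 - <<'E'
from h import *
w=ctrl.capture("wrist");np.save("w11.npy",w,allow_pickle=True);cv2.imwrite("pics/w11.png",w['frame'][:,:,::-1])
p=ctrl.read_state()['eef_pos'];print(p)
h=cv2.cvtColor(w['frame'],cv2.COLOR_RGB2HSV);m=cv2.inRange(h,(100,70,15),(130,255,255));k,l,s,c=cv2.connectedComponentsWithStats(m)
for i in range(1,k):
    if s[i,4]>100:
        q=plane(w,[c[i]],.014)[0,:2]-[.424,.1624];print(s[i],'press',q@[.994,-.11],q@[.11,.994])
m=cv2.inRange(h,(0,0,130),(180,45,255));k,l,s,c=cv2.connectedComponentsWithStats(m)
for i in range(1,k):
    if s[i,4]>600:
        ct=max(cv2.findContours((l==i).astype(np.uint8),cv2.RETR_EXTERNAL,cv2.CHAIN_APPROX_NONE)[0],key=cv2.contourArea)
        P=(plane(w,ct.reshape(-1,2),.016)[:,:2]-[.424,.1624])@np.array([[.994,.110],[-.110,.994]])*1000
        print(s[i],P.min(0).round(1),P.max(0).round(1))
E
```

```text
time: 20.6
eef_pos: [0.4212, 0.1338, 0.2024]
eef_rot: [[-0.994, 0.108, -0.002], [0.108, 0.994, -0.004], [0.002, -0.004, -1.0]]
ft_force: [-8.8, -26.0, 19.9]
grip_width: 0.079
grip_force: 29.9
time: 21.0
eef_pos: [0.4214, 0.1353, 0.202]
eef_rot: [[-0.994, 0.109, 0.0], [0.109, 0.994, 0.0], [-0.0, 0.0, -1.0]]
ft_force: [-0.3, 0.3, -1.0]
grip_width: 0.345
grip_force: 0.0
time: 21.6
eef_pos: [0.4211, 0.1352, 0.3214]
eef_rot: [[-0.994, 0.109, -0.0], [0.109, 0.994, 0.0], [0.0, 0.0, -1.0]]
ft_force: [-0.1, -0.6, -0.4]
grip_width: 0.351
grip_force: 0.0
[0.42108596 0.13513831 0.32083613]
[  98    0  119   36 2539] press -0.170041064538964 -0.15628524936918445
[     0      0    527    381 117330] press -0.0469630770501103 -0.0907703968715296
[120  40  20  26 417] press -0.14395969572573614 -0.17144724431890634
[365 198  39  25 333] press -0.030368676450357342 0.026729251891982952
[342 226  36  32 867] press 0.0002366911471589427 0.0013554165363588513
[ 24 241  35  41 969] press 0.018615834625429872 -0.2748300279685592
[375 267  24  54 489] press 0.04470129924841282 0.029717905074232356
[    0     0   270   106 12121] [-180.8 -277.7] [-109.1  -67.1]
[  414     0   226   388 43467] [-180.4   53.3] [146.5 260.2]
[  88   93  180   55 1909] [-115.  -212.5] [-76.7 -71.4]
[ 317  200   87  189 5617] [-34.8 -34.4] [145.7  37.4]
[ 248  282   44   96 2018] [ 36.3 -98.3] [133.3 -56.9]
[ 284  335   85   56 2758] [ 88.  -66.7] [147.9  13.4]
[  58  357   93   31 1305] [ 113.7 -282.7] [ 147.9 -193.4]
[ 249  405  148   19 2499] [ 165.4 -101.6] [187.4  42.6]
[  76  424   70   56 3190] [ 192.5 -281.1] [ 267.7 -218.6]
[ 511  424   67   56 3050] [192.1 165.9] [267.3 228.8]
[ 274  427  113   45 4711] [192.3 -79.4] [250.6  36.3]
```

The bearing is home, with its bore centre at about (0, +1) mm in the press frame. Next is the lever.

```bash
echo '[[0.9, [0, 0, -0.035], 0], [0.9, [-0.0333, -0.0118, -0.025], 0], [0.9, [-0.0333, -0.0118, 0], 0], [0.9, [-0.0333, -0.0118, 0], 0], [0.9, [-0.0333, -0.0118, 0], 0], [0.9, [0, 0, 0], 8.5], [0.9, [0, 0, 0], 8.5], [0.9, [0, 0, 0], 8.5], [0.9, [0, 0, 0], 8.5], [0.9, [0, 0, 0], 8.5]]' | python3 steer.py
echo '[[0.9, [0, 0, 0], 8.5], [0.9, [0, 0, 0], 8.5], [0.9, [0, 0, 0], 8.5], [0.9, [0, 0, 0], 8.5], [0.9, [0, 0, 0], 0], [0.9, [0, 0, 0], 0]]' | python3 steer.py
python3 - <<'E'
from h import *
s=ctrl.capture("scene");w=ctrl.capture("wrist");p=ctrl.read_state();print(p['eef_pos'],p['joint_positions'])
for n,c in(("s",s),("w",w)):
    h=cv2.cvtColor(c['frame'],cv2.COLOR_RGB2HSV);m=cv2.inRange(h,(0,150,60),(8,255,255))|cv2.inRange(h,(172,150,60),(180,255,255));k,l,st,ce=cv2.connectedComponentsWithStats(m)
    for i in range(1,k):
        if st[i,4]>40: print(n,st[i],ce[i],plane(c,[ce[i]],.108)[0])
E
```

```text
time: 22.65
eef_pos: [0.5487, 0.0737, 0.3799]
eef_rot: [[-0.655, 0.756, -0.003], [0.756, 0.655, -0.0], [0.002, -0.002, -1.0]]
ft_force: [0.3, 0.1, 0.1]
grip_width: 0.898
grip_force: 0.0
time: 23.25
eef_pos: [0.5487, 0.0737, 0.3808]
eef_rot: [[-0.131, 0.991, -0.002], [0.991, 0.131, -0.0], [0.0, -0.002, -1.0]]
ft_force: [-0.4, -0.4, -0.3]
grip_width: 0.901
grip_force: 0.0
[0.54864229 0.07374679 0.38128137] [ 3.86480090e+00  1.87734263e+01  8.82495009e+01 -5.88103823e-04
  7.30363143e+01 -3.59802311e+00]
s [162 173   8  25  82] [164.87804878 189.42682927] [0.31862701 0.3097532  0.108     ]
s [300 181  11  12  99] [304.82828283 186.33333333] [0.54576157 0.07300888 0.108     ]
s [188 239  38  27 413] [206.04600484 251.15738499] [0.23774336 0.06624693 0.108     ]
s [500 259  19  21 310] [509.53225806 269.18709677] [ 0.60120634 -0.42834169  0.108     ]
s [477 318  12  26 150] [481.80666667 331.66      ] [ 0.41756709 -0.46790932  0.108     ]
s [496 332  16  15 100] [504.03 340.71] [ 0.42463556 -0.50771666  0.108     ]
s [416 355  38  35 513] [432.64912281 368.64717349] [ 0.29086303 -0.44631602  0.108     ]
w [  48   42   50  121 3664] [ 71.81195415 100.68340611] [0.36431389 0.15904487 0.108     ]
w [ 307  236   36   36 1006] [324.59145129 253.39860835] [0.5468888  0.07425182 0.108     ]
```

```bash
echo '[[0.9, [0, 0, 0.035], 0], [0.9, [0, -0.001, 0.035], 0], [0.9, [0, 0, 0.03], 0], [0.9, [0, 0, 0.016], 0], [0.9, [0, 0, 0], 0], [0, [0, 0, 0], 0], [0, [0, 0, 0], 0], [0, [0, 0, 0], 0], [0, [0, 0, 0], 0], [0, [0, 0, 0], 0]]' | python3 steer.py 25; echo '[[0, [0, 0, 0], 0], [0, [0, 0, 0], 0], [0, [0, 0, 0], 0], [0, [0, 0, 0], 0]]' | python3 steer.py
python3 - <<'E'
from h import *
p=ctrl.read_state();e=p['eef_pos'];R=p['eef_rot'][:2,:2];piv=np.array([.4997,.2094]);pth=-np.radians(6.3)
v=e[:2]-piv;a=np.arctan2(v[1],v[0]);print(e,np.linalg.norm(v),'lever phi',np.degrees(a-pth)+90,R)
# world rotation clockwise total ~0.48rad in 12 steps, tool-frame moves
q=e[:2];out=[]
for i in range(1,13):
    b=a-i*.04;n=piv+np.linalg.norm(v)*np.array([np.cos(b),np.sin(b)]);out.append(((n-q)@R).round(4).tolist());q=n
print(out)
E
```

```text
time: 24.35
eef_pos: [0.5476, 0.0736, 0.2663]
eef_rot: [[-0.127, 0.992, 0.001], [0.992, 0.127, 0.0], [-0.0, 0.001, -1.0]]
ft_force: [0.1, -0.1, 0.3]
grip_width: 0.512
grip_force: 0.0
time: 24.75
eef_pos: [0.5476, 0.0736, 0.2659]
eef_rot: [[-0.126, 0.992, -0.0], [0.992, 0.126, -0.0], [0.0, -0.0, -1.0]]
ft_force: [-0.0, 0.7, 0.5]
grip_width: 0.282
grip_force: 25.0
[0.54759336 0.07358895 0.2659379 ] 0.14400838991927076 lever phi 25.72504652706614 [[-0.12634121  0.99198684]
 [ 0.99198684  0.12634121]]
[[-0.0011, -0.0057], [-0.0009, -0.0057], [-0.0006, -0.0057], [-0.0004, -0.0057], [-0.0002, -0.0058], [0.0, -0.0058], [0.0003, -0.0058], [0.0005, -0.0057], [0.0007, -0.0057], [0.001, -0.0057], [0.0012, -0.0056], [0.0014, -0.0056]]
```

```bash
echo '[[0, [-0.0011, -0.0057, 0], 0], [0, [-0.0009, -0.0057, 0], 0], [0, [-0.0006, -0.0057, 0], 0], [0, [-0.0004, -0.0057, 0], 0], [0, [-0.0002, -0.0058, 0], 0], [0, [0, -0.0058, 0], 0], [0, [0.0003, -0.0058, 0], 0], [0, [0.0005, -0.0057, 0], 0], [0, [0.0007, -0.0057, 0], 0], [0, [0.001, -0.0057, 0], 0]]' | python3 steer.py; echo '[[0, [0.0012, -0.0056, 0], 0], [0, [0, 0, 0], 0], [0, [0, 0, 0], 0]]' | python3 steer.py
python3 - <<'E'
from h import *
e=ctrl.read_state()['eef_pos'];v=e[:2]-[.4997,.2094];print(np.linalg.norm(v),.449-np.radians(np.degrees(np.arctan2(v[1],v[0]))+6.3+90))
E
```

```text
time: 25.75
eef_pos: [0.491, 0.0651, 0.266]
eef_rot: [[-0.125, 0.992, 0.003], [0.992, 0.125, -0.001], [-0.001, 0.003, -1.0]]
ft_force: [8.2, -7.3, -6.3]
grip_width: 0.281
grip_force: 25.0
time: 26.05
eef_pos: [0.4852, 0.0656, 0.266]
eef_rot: [[-0.126, 0.992, 0.002], [0.992, 0.126, -0.001], [-0.001, 0.002, -1.0]]
ft_force: [6.6, -5.5, -4.1]
grip_width: 0.286
grip_force: 25.0
0.1444759138980093 0.4393077307024633
```

```bash
echo '[[0, [0.0008, -0.003, 0], 0], [0, [0.0008, -0.003, 0], 0], [0, [0, 0, 0], 0], [0, [0, 0, 0], 0]]' | python3 steer.py
```

```text
time: 26.45
eef_pos: [0.4806, 0.066, 0.2663]
eef_rot: [[-0.125, 0.992, 0.009], [0.992, 0.125, -0.001], [-0.002, 0.008, -1.0]]
ft_force: [31.1, -10.4, -20.7]
grip_width: 0.285
grip_force: 25.0
```

```bash
echo '[[0, [-0.0008, 0.003, 0], 0], [0, [-0.0008, 0.003, 0], 0], [0, [-0.0012, 0.0056, 0], 0], [0, [-0.001, 0.0057, 0], 0], [0, [-0.0007, 0.0057, 0], 0], [0, [-0.0005, 0.0057, 0], 0], [0, [-0.0003, 0.0058, 0], 0], [0, [0, 0.0058, 0], 0], [0, [0.0002, 0.0058, 0], 0], [0, [0.0004, 0.0057, 0], 0]]' | python3 steer.py; echo '[[0, [0.0006, 0.0057, 0], 0], [0, [0.0009, 0.0055, 0], 0], [0, [0.001, 0.005, 0], 0], [0, [0, 0.001, 0], 0], [0, [0, 0, 0], 0], [0, [0, 0, 0], 0]]' | python3 steer.py
```

```text
time: 27.45
eef_pos: [0.5314, 0.0691, 0.2661]
eef_rot: [[-0.126, 0.992, 0.0], [0.992, 0.126, 0.0], [0.0, 0.0, -1.0]]
ft_force: [1.8, -0.9, 5.5]
grip_width: 0.288
grip_force: 25.0
time: 28.05
eef_pos: [0.5479, 0.0733, 0.2661]
eef_rot: [[-0.126, 0.992, -0.001], [0.992, 0.126, -0.0], [-0.0, -0.001, -1.0]]
ft_force: [-3.2, -0.9, 7.7]
grip_width: 0.281
grip_force: 25.0
```

```bash
echo '[[0.9, [0, 0, 0], 0], [0.9, [0, 0, 0], 0], [0.9, [0, 0, 0], 0], [0.9, [0, 0, 0], 0], [0.9, [0, 0, 0], 0], [0.9, [0, 0, 0], 0], [0.9, [0, 0, -0.03], 0], [0.9, [0, 0, -0.04], 0], [0.9, [0, 0, -0.04], 0], [0.9, [0, 0, 0], 0]]' | python3 steer.py; echo '[[0.9, [0.03, 0, -0.02], 0], [0.9, [0.03, 0, 0], 0], [0.9, [0, 0, 0], 0], [0.9, [0, 0, 0], 0]]' | python3 steer.py
python3 - <<'E'
from h import *
w=ctrl.capture("wrist");s=ctrl.capture("scene");cv2.imwrite("pics/w12.png",w['frame'][:,:,::-1])
M=np.array([[.994,.110],[-.110,.994]])
h=cv2.cvtColor(w['frame'],cv2.COLOR_RGB2HSV);m=cv2.inRange(h,(100,70,15),(130,255,255));k,l,st,c=cv2.connectedComponentsWithStats(m)
for i in range(1,k):
    if 200<st[i,4]<3000: print(st[i],(plane(w,[c[i]],.014)[0,:2]-[.424,.1624])@M)
for c in(w,s):
    h=cv2.cvtColor(c['frame'],cv2.COLOR_RGB2HSV);m=cv2.inRange(h,(0,150,60),(8,255,255))|cv2.inRange(h,(172,150,60),(180,255,255));k,l,st,ce=cv2.connectedComponentsWithStats(m)
    for i in range(1,k):
        P=plane(c,[ce[i]],.108)[0]
        if st[i,4]>40 and abs(P[0]-.547)<.03 and abs(P[1]-.074)<.03: print('ball',P)
h=cv2.cvtColor(s['frame'],cv2.COLOR_RGB2HSV);m=cv2.inRange(h,(13,150,90),(24,255,255));k,l,st,ce=cv2.connectedComponentsWithStats(m)
print('driver',[plane(s,[ce[i]],.016)[0] for i in range(1,k) if st[i,4]>300])
E
```

```text
time: 29.05
eef_pos: [0.548, 0.0735, 0.3814]
eef_rot: [[-0.126, 0.992, 0.009], [0.992, 0.126, 0.001], [-0.0, 0.009, -1.0]]
ft_force: [-0.3, 0.2, -0.7]
grip_width: 0.9
grip_force: 0.0
time: 29.45
eef_pos: [0.54, 0.1332, 0.3953]
eef_rot: [[-0.127, 0.992, -0.001], [0.992, 0.127, -0.0], [-0.0, -0.001, -1.0]]
ft_force: [-0.1, 0.3, 0.1]
grip_width: 0.9
grip_force: 0.0
[206 161  28  30 630] [0.00332475 0.00330267]
ball [0.5468826  0.07416385 0.108     ]
ball [0.54557445 0.07287671 0.108     ]
driver [array([ 0.56980087, -0.41696821,  0.016     ]), array([ 0.58343448, -0.45828006,  0.016     ]), array([ 0.37532558, -0.23956438,  0.016     ])]
```

```bash
python3 -c "
from station import ctrl
print(ctrl.finish_job())"
```

```text
the job is handed in; nothing more can be done
None
```

The job is handed in; `finish_job()` returned no verdict. By my force and camera readings, the button was pushed to its hard stop with the driver, the driver is back on the bench, the bearing is home, and the lever was swung to its stop and eased back to rest.

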